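# Register the chip blade on the cutter bed and lock it

### The job

Fit the chip-cutter's square-grid blade cassette to the metal cutter bed: set it flat on the bed, push it up against the long back rail first and then along the rail against the short side stop, so that both edges lie fully home. Then turn the keeper all the way round by its black pin so that its arm locks over the cassette's corner. Leave the other cassette, a closed panel with a single slanting blade, where it lies.

Things in the scene. Friction and masses are not known exactly. Their poses are not given: they have to be found in the camera images.
- bed: Fixed flat aluminium cutter bed on the desk, 190 (own x) x 210 (own y) x 12 mm, origin at the centre of its underside. The stops stand along its own +x and +y sides; the keeper stands at its (-x, -y) corner. It never moves in an episode but stands elsewhere and turned in each.
- back_rail: Fixed steel bar on the bed, 12 x 140 x 11 mm, along the bed's own y; origin at the centre of its underside, 71 mm to +x of the bed's centre. Its face toward the bed's -x is the long stop.
- side_stop: Fixed steel bar on the bed, 60 x 12 x 11 mm, along the bed's own x; origin at the centre of its underside, 81 mm to +y of the bed's centre. Its face toward the bed's -y is the short stop.
- home (a point): Point on the bed's top face (12 mm over the desk), axes as the bed's: where the cassette's origin lies when the cassette touches both stops; 45 mm from the rail's face (+x) and 55 mm from the side stop's face (+y).
- chip_blade: The cassette to fit: loose grey plastic frame 90 (own x) x 110 (own y) x 14 mm, 0.25 kg or so, its window filled by a square grid of thin steel blades running both ways. Origin at the centre of its underside, z up. A steel bail handle bridges it along its own y. Fits either way round (half a turn makes no difference).
- chip_blade_grip (a point): Middle of that cassette's handle bar, 43 mm above its underside: the bar is 14 mm thick (along own x) and 14 mm high (36 to 50 mm above the underside), 78 mm long clear between its end posts, and open beneath down to the blades (top at 10 mm).
- slice_blade: The other cassette, to be left alone: the same frame and handle, but its window is closed by a grey panel with one slanting blade across it, no grid. Origin at the centre of its underside.
- keeper (a joint): Angle of the keeper, a flat dark steel lever 16 mm wide that turns on an upright post; 0 to 1.745 rad, growing clockwise seen from above; starts open between 0 and 0.3, locked at the end stop 1.745. Slight friction holds it where it is left. It swings 17 to 23 mm above the bed, 3 mm clear over a seated cassette. Its clamping arm reaches 80 mm from the axis; at 0 it points 145 degrees from the bed's +x (toward +y), at the stop 45 degrees, over the cassette's (-x, -y) corner.
- keeper_axis (a point): On the keeper's upright turning axis, at the underside of the lever (29 mm over the desk).
- keeper_pin (a point): The keeper's upright black pin, on the tail opposite the clamping arm, 45 mm from the axis: 12 mm diameter, 38 mm tall above the lever, its top 73 mm over the desk; this point lies on its axis at the top.

How it is judged:
On the way, in this order (a step that is already met when the one before it is completed fails the run):
1. the square-grid cassette lies flat on the bed and is pressed against the back rail, the keeper still open (contact force between chip_blade and back_rail above 1 N and z of chip_blade in the frame of home below 0.004 m and value of joint keeper below 0.8 rad).
2. it is pressed against the side stop with its back edge still against the rail, the keeper still open (contact force between chip_blade and side_stop above 1 N and x of chip_blade in the frame of home above -0.003 m and z of chip_blade in the frame of home below 0.004 m and value of joint keeper below 0.8 rad).
At the end, for the whole second after the job is handed in: The square-grid cassette lies at rest flat on the bed, its origin within 2 mm of the home point along each of the bed's axes (both edges touching their stops) and square to the bed within 0.03 rad; the keeper is turned past 1.6 of its 1.745 rad; the other cassette is where it was (within 25 mm) (x of chip_blade in the frame of home between -0.002 and 0.002 m and y of chip_blade in the frame of home between -0.002 and 0.002 m and z of chip_blade in the frame of home between -0.002 and 0.002 m and angle between the x axis of chip_blade and the x axis of home, either way round below 0.03 rad and angle between chip_blade's own z axis and vertical below 0.03 rad and linear speed of chip_blade below 0.02 m/s and value of joint keeper above 1.6 rad).
It fails at once if the closed-panel cassette is moved by more than 25 mm (distance of slice_blade from where it was at the start of the episode above 0.025 m).
It also fails if it takes over 54 s, if anything falls off the work surface, if the arm or the gripper's body presses on something with over 40 N, if the wrist force passes 120 N, or if a joint passes its speed limit or range.

### The arm

A 6-joint arm with a two-finger parallel gripper is mounted at the origin on a cart in front of the work surface, level with it; the furniture and walls round the work are solid. World frame = base frame: x ahead of the robot, y to its left, z up, the work surface at z = 0. Lengths are in m, angles in rad, forces in N, time in s.
With the tool pointing down it reaches from about 0.35 to 0.775 m from the base axis. Payload 7.3 kg.
Tool frame: the origin (TCP) lies at the very end of the fingers, on their centre line; the grasp point (between the pads) lies 19 mm behind it; z points along the fingers, y is the direction in which the jaws open and shut (so a half turn about z gives the same grasp; the last joint's range is limited). The gripper opens to 92 mm and grips with 3 to 60 N. Pads are 19 mm wide; open, the fingers measure 130 mm over their backs; the gripper's body (75 mm by 190 mm) begins 47 mm behind the grasp point.
Start: joints at [-1.441, 0.342, 1.524, -0, 1.275, -0.146], TCP at [0.143, -0.505, 0.227] pointing down, gripper open.
Joint ranges: [-2.53, 2.53], [-0.77, 2.02], [0.04, 2.7], [-1, 4.14], [0.28, 2.66], [-3.11, 3.11]. Speed limits (rad/s): [2.57, 2.57, 3.14, 3.14, 3.14, 3.14].

### API

Orientations are given as [roll, pitch, yaw] about the fixed x, y, z axes, in that order (R = Rz(yaw) Ry(pitch) Rx(roll)).
In Python, from cell import monitor, eyes, order gives the robot as it stands. The module is installed in compiled form; this text tells all that it offers.
- The arm moves only by the tool carry_out, never from a script. Its argument "targets" is a list of rows, each a list of 2 entries, a list of its own where there are three numbers: the shift along the tool's x, y, z in m, then the turn about the tool's z in rad. In form: [[[dx, dy, dz], twist], ...]. A call has 1 to 10 rows; each row shifts and turns the pose as measured when the row begins, along the tool's axes as they then stand; what a row does not reach is not made up. A row lasts 1/8 s, in which the tool goes at most 62.5 mm and 10.7 degrees, less where a joint would pass 70% of its speed; a pose out of reach is approached as far as the arm can. A call is refused whole if a number of a shift passes 0.0625 or a number of a turn 0.188, either way. A call with a gripper value outside its range is refused whole. "fingers" is the closure, from 0 (fully open) to 1 (shut), set as the call begins (left out, the last holds). The fingers move at their own pace and stop on an object; "grip_force" is the grip in N (left out, the last holds). Time passes only in rows, so rows that do not move let the fingers close. It gives the time, the measured TCP pose, the force and the opening at its end, in the units of the state.
- monitor.observe(): the state, without advancing time (a new reading comes with each control period).
- eyes.read_camera(name): name is "side" or "top" or "wrist"; returns the picture (480x640x3 uint8, red, green, blue); there is no depth.
- eyes.camera_info(name): a dict with "K" (3x3 intrinsics, pixels), "rvec" (rotation vector, rad) and "tvec" (3), from world to camera coordinates, as OpenCV has them. Camera axes: x right, y down, z forward; pixel columns grow to the right and rows downward; lengths in m; the calibration is good to about 2 mm. A picture is of the moment at which its call begins: read the wrist's pose just before it. camera_info takes no time and is no camera call; for the wrist camera it gives the pose at the moment of the call.
- order.hand_in(): hands the job in, once; it reports no verdict.
The state is a dict: "time": time; "qpos": joint angles; "qvel": joint speeds; "joint_efforts": joint torques, N m; "tool_pos": TCP position; "tool_rot": TCP orientation; "contact_force": force on the tool from outside, world axes, zero at the start; "torque": the same for the moment, N m; "opening": finger opening in m.
Only numpy, scipy, OpenCV 4.12 (cv2) and the standard library are available. Lean on these libraries where they do the work, as an engineer would, in place of code of your own. Each camera call takes 0.05 s, during which the arm holds its last target.

## Working session

There is one attempt and no reset: what is moved stays moved. The work goes in short steps, Python scripts to look and compute and a tool call to move; the robot and the scene stay as the last step left them, time stands still between calls to the robot, and variables do not carry over. Pictures are saved under pics/ and viewed, and the job is handed in when it is done.

Besides the shell and the picture viewer there is one more tool, called as name(argument=value, ...), one argument or row to a line, values as JSON. carry_out: Moves the arm, as the interface text tells. Its arguments: {"type":"object","properties":{"targets":{"type":"array","items":{"type":"array"}},"fingers":{"type":"number"},"grip_force":{"type":"number"}},"required":["targets"]}

```bash
mkdir -p pics
cat > h.py <<'E'
import numpy as np, cv2
from cell import monitor, eyes, order
def shot(cam,name):
    info=eyes.camera_info(cam); im=eyes.read_camera(cam)
    cv2.imwrite(f'pics/{name}.png',im[:,:,::-1]); return im,info
def P(info):
    K=np.array(info['K'],float);R=cv2.Rodrigues(np.array(info['rvec'],float))[0];t=np.array(info['tvec'],float).ravel();return K,R,t
def back(info,uv,z):
    K,R,t=P(info);d=R.T@np.linalg.inv(K)@np.array([uv[0],uv[1],1.]);c=-R.T@t
    return c+d*(z-c[2])/d[2]
def proj(info,X):
    K,R,t=P(info);p=K@(R@np.array(X,float)+t);return p[:2]/p[2]
E
python3 - <<'E'
from h import *
for c in ['top','side','wrist']:
    im,i=shot(c,c+'0'); K,R,t=P(i); print(c,K.tolist(),(-R.T@t).round(3),R.round(2).tolist())
s=monitor.observe(); print(s)
E
```

```text
top [[522.9907603695201, 0.0, 319.2996115350574], [0.0, 522.9907603695201, 243.04056403309383], [0.0, 0.0, 1.0]] [ 0.353 -0.063  1.136] [[-0.01, -1.0, 0.01], [-0.98, 0.01, -0.19], [0.19, -0.01, -0.98]]
side [[486.8188954997227, 0.0, 314.5450553713779], [0.0, 486.8188954997227, 241.56839561204643], [0.0, 0.0, 1.0]] [ 0.523 -0.905  0.621] [[1.0, -0.06, 0.0], [-0.03, -0.54, -0.84], [0.05, 0.84, -0.54]]
wrist [[330.6608501556577, 0.0, 329.14837493895607], [0.0, 330.6608501556577, 244.69355744560718], [0.0, 0.0, 1.0]] [ 0.22  -0.484  0.384] [[0.27, -0.96, -0.0], [-0.92, -0.26, 0.29], [-0.28, -0.08, -0.96]]
{'time': 0.15, 'qpos': array([-1.44097764e+00,  3.42557157e-01,  1.52477140e+00, -1.08750884e-05,
        1.27541734e+00, -1.45989340e-01]), 'qvel': array([-0.00029082, -0.00198862, -0.00222969, -0.00075423,  0.00163266,
        0.00066326]), 'joint_efforts': array([ 1.78123202e-03, -4.31470478e+01, -2.44352889e+01,  7.17748725e-02,
        5.37274021e-02, -8.76837657e-05]), 'tool_pos': array([ 0.14295478, -0.50485113,  0.22621663]), 'tool_rot': array([-3.14045016e+00, -1.57474917e-04,  2.75811110e-01]), 'contact_force': array([-0.16587314,  0.68522224, -0.22380025]), 'torque': array([-0.04431726, -0.00272629,  0.00554234]), 'opening': 0.09160360236805042}
```

View pics/top0.png

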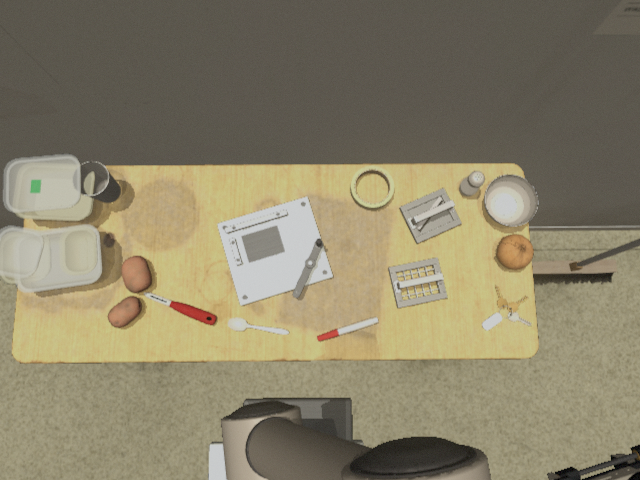

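View pics/side0.png

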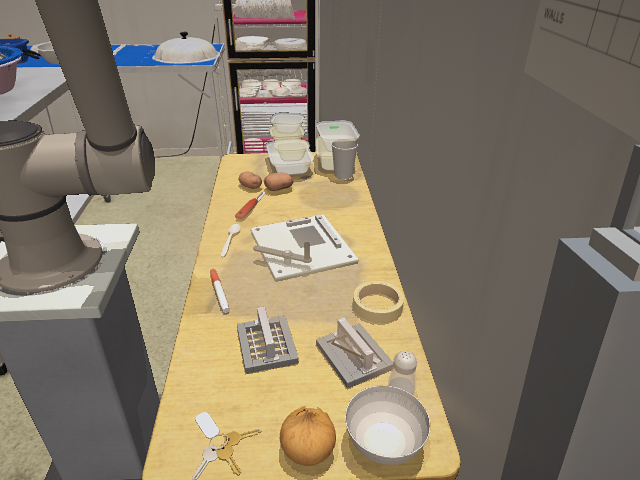

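The top view shows the bed centred near (275,250), with the rail along its upper edge and the side stop at its left. The keeper is near (310,263). The grid cassette is at about (418,282) and the slanting-blade cassette at (432,215). I'll zoom in for corners.

Run:
```python
import cv2
im=cv2.imread('pics/top0.png')
cv2.imwrite('pics/z1.png',cv2.resize(im[190:310,210:345],None,fx=5.5,fy=4.99 if 0 else 5,interpolation=cv2.INTER_CUBIC) if 0 else cv2.resize(im[190:310,210:345],None,fx=5,fy=5,interpolation=cv2.INTER_CUBIC))
cv2.imwrite('pics/z2.png',cv2.resize(im[180:315,380:470],None,fx=4,fy=4,interpolation=cv2.INTER_CUBIC))
```

```text
(no output)
```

View pics/z1.png

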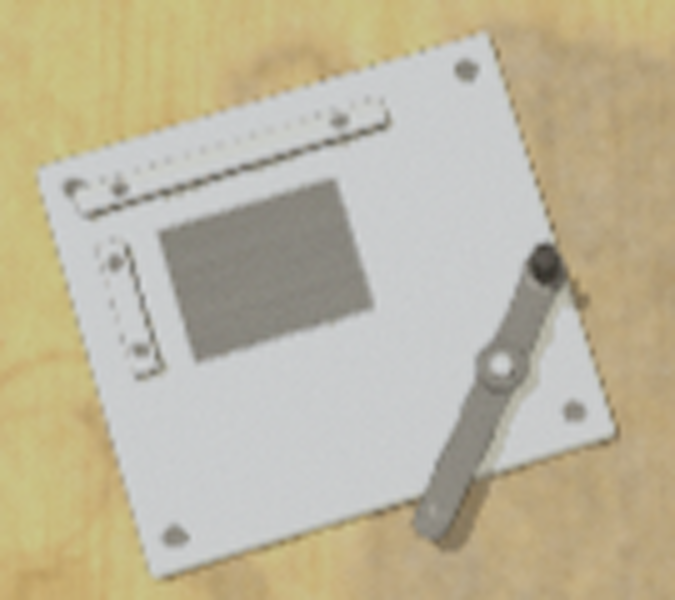

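View pics/z2.png

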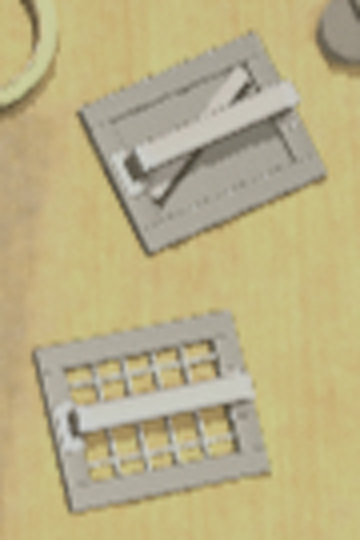

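View pics/wrist0.png

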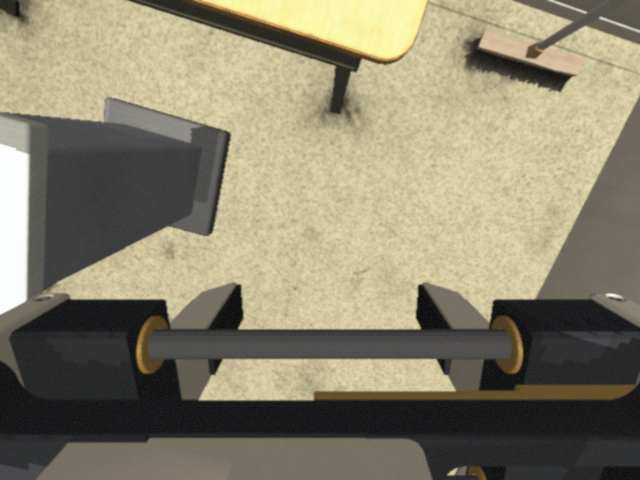

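```bash
cat > fit.py <<'E'
from h import *
from scipy.optimize import least_squares
def fit(info,uv,X,z,g):
    X=np.array(X);uv=np.array(uv)
    def f(p):
        c,s=np.cos(p[2]),np.sin(p[2])
        return np.concatenate([proj(info,[p[0]+c*a-s*b,p[1]+s*a+c*b,z+h])-q for (a,b,h),q in zip(X,uv)])
    r=least_squares(f,g);return r.x,np.abs(r.fun).max()
E
python3 - <<'E'
from fit import *
i=eyes.camera_info('top')
q=lambda L,k,o:[((x+.5)/k-.5+o[0],(y+.5)/k-.5+o[1]) for x,y in L]
bed=q([(40,170),(488,35),(617,435),(157,578)],5,(210,190))
p,e=fit(i,bed,[(.095,.105,0),(.095,-.105,0),(-.095,-.105,0),(-.095,.105,0)],.012,[.35,0,0]); print('bed',p.round(4),e)
C=[(.045,.055,0),(.045,-.055,0),(-.045,-.055,0),(-.045,.055,0)]
for n,L in [('chip',[(35,350),(230,312),(270,470),(72,510)]),('slice',[(80,113),(253,33),(325,177),(150,252)])]:
    print(n,*fit(i,q(L,4,(380,180)),C,.014,[.3,-.2,0]))
c,s=np.cos(p[2]),np.sin(p[2]); R=np.array([[c,-s],[s,c]])
print('home',p[:2]+R@[.065-.045,.075-.055])
pin=back(i,q([(545,255)],5,(210,190))[0],.073); ax=back(i,q([(501,366)],5,(210,190))[0],.04)
print('pin',pin,'axis',ax,'in bed',R.T@(pin[:2]-p[:2]),R.T@(ax[:2]-p[:2]))
E
```

```text
bed [0.5513 0.0247 0.2962] 0.9272452310281096
chip [ 0.47802064 -0.28354287  0.19013231] 0.7047760864246584
slice [ 0.62556943 -0.3178051   0.4146069 ] 1.0596405158971152
home [0.5646411 0.0496996]
pin [ 0.55920696 -0.07052761  0.073     ] axis [ 0.5178746  -0.05173258  0.04      ] in bed [-0.02028577 -0.09340709] [-0.05433338 -0.0633675 ]
```

```bash
cat > plan.py <<'E'
from h import *
def plan(goal,yaw,n,p0=None,y0=None):
    s=monitor.observe(); p=np.array(s['tool_pos']) if p0 is None else np.array(p0); y=s['tool_rot'][2] if y0 is None else y0
    dy=(yaw-y+np.pi)%(2*np.pi)-np.pi; goal=np.array(goal); d=(goal-p)/n
    for k in range(n):
        yy=y+dy*k/n   # tool axes at start
        X=np.array([np.cos(yy),np.sin(yy),0]);Y=np.array([np.sin(yy),-np.cos(yy),0]);Z=np.array([0,0,-1])
        print([[round(float(v@d),4) for v in (X,Y,Z)],round(-dy/n,4)])
E
python3 - <<'E'
from plan import *
s=monitor.observe()
i=eyes.camera_info('wrist'); print(proj(i,s['tool_pos']))
plan([.478,-.295,.20],np.pi/2+.19,10)
E
```

```text
[327.67708106 301.68297273]
[[0.038, -0.0111, 0.0026], np.float64(-0.1485)]
[[0.0392, -0.0053, 0.0026], np.float64(-0.1485)]
[[0.0395, 0.0005, 0.0026], np.float64(-0.1485)]
[[0.039, 0.0064, 0.0026], np.float64(-0.1485)]
[[0.0376, 0.0121, 0.0026], np.float64(-0.1485)]
[[0.0354, 0.0175, 0.0026], np.float64(-0.1485)]
[[0.0325, 0.0226, 0.0026], np.float64(-0.1485)]
[[0.0288, 0.0271, 0.0026], np.float64(-0.1485)]
[[0.0244, 0.0311, 0.0026], np.float64(-0.1485)]
[[0.0196, 0.0343, 0.0026], np.float64(-0.1485)]
```

carry_out(
  targets=[
    [[0.038, -0.011, 0.0], -0.15],
    [[0.039, -0.005, 0.0], -0.15],
    [[0.0395, 0.0005, 0.0], -0.15],
    [[0.039, 0.006, 0.003], -0.15],
    [[0.038, 0.012, 0.003], -0.15],
    [[0.035, 0.0175, 0.003], -0.15],
    [[0.0325, 0.0225, 0.003], -0.15],
    [[0.029, 0.027, 0.003], -0.15],
    [[0.0245, 0.031, 0.003], -0.15],
    [[0.0195, 0.034, 0.003], -0.15],
  ],
  fingers=0,
  grip_force=40,
)

```text
time: 1.4
tool_pos: [0.4789, -0.2802, 0.2022]
tool_rot: [-3.14, -0.005, 1.819]
contact_force: [0.2, -1.1, -0.1]
opening: 0.0919
```

Run:
```python
from plan import *
im,i=shot('wrist','w1'); s=monitor.observe(); print(s['time'],s['tool_pos'],s['tool_rot'],s['qpos'])
plan([.478,-.2835,.18],np.pi/2+.19,2)
```

```text
1.45 [ 0.48191954 -0.2772528   0.20173883] [ 3.14080878 -0.00644435  1.8275899 ] [-0.66253495  0.42125447  1.47383976  0.00477263  1.25115105 -0.92083625]
[[-0.0025, -0.0027, 0.0109], np.float64(0.0334)]
[[-0.0026, -0.0026, 0.0109], np.float64(0.0334)]
```

View pics/w1.png

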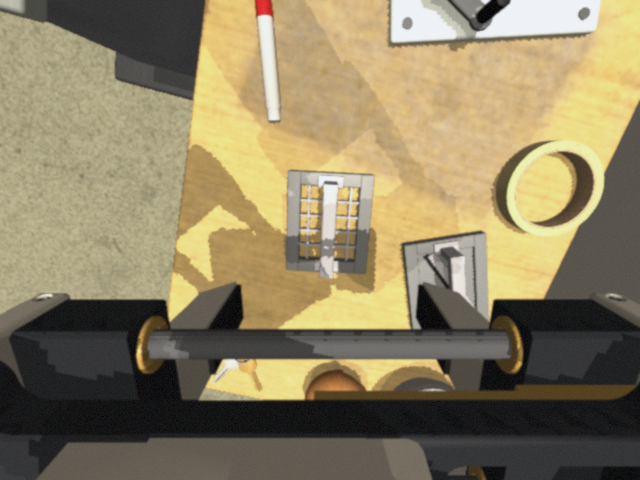

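The wrist view shows the grid cassette with corners at about (289,171), (374,174), (367,273) and (286,270). The other cassette is to its right, next to the right finger, so I'll narrow the jaws before going down.

Run:
```python
import cv2
im=cv2.imread('pics/w1.png')
cv2.imwrite('pics/z3.png',cv2.resize(im[160:290,270:390],None,fx=5,fy=4.6 if 0 else 5,interpolation=cv2.INTER_CUBIC)[:600])
```

```text
(no output)
```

View pics/z3.png

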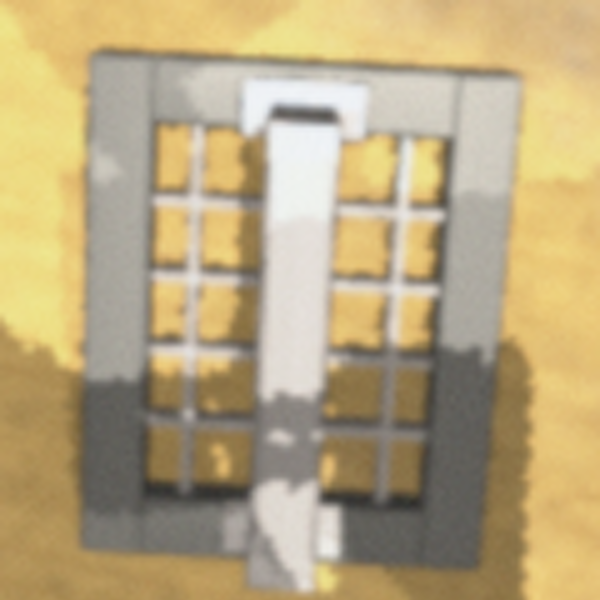

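Run:
```python
from fit import *; from plan import plan
i=eyes.camera_info('wrist'); s=monitor.observe(); print(s['tool_pos'],s['tool_rot'],s['qvel'].round(3))
uv=[((x+.5)/5-.5+270,(y+.5)/5-.5+160) for x,y in [(93,58),(520,73),(475,568),(82,548)]]
p,e=fit(i,uv,[(-.045,.055,0),(.045,.055,0),(.045,-.055,0),(-.045,-.055,0)],.014,[.478,-.28,.19]);print(p,e)
plan([.478,-.2835,.03],np.pi/2+.19,6)
```

```text
[ 0.48191954 -0.2772528   0.20173883] [ 3.14080878 -0.00644435  1.8275899 ] [-0.055 -0.024  0.048 -0.017  0.004  0.123]
[ 0.48190002 -0.28004204  0.2071276 ] 1.571406192284627
[[-0.0008, -0.0009, 0.0286], np.float64(0.0111)]
[[-0.0009, -0.0009, 0.0286], np.float64(0.0111)]
[[-0.0009, -0.0009, 0.0286], np.float64(0.0111)]
[[-0.0009, -0.0009, 0.0286], np.float64(0.0111)]
[[-0.0009, -0.0009, 0.0286], np.float64(0.0111)]
[[-0.0009, -0.0008, 0.0286], np.float64(0.0111)]
```

carry_out(
  targets=[
    [[-0.002, -0.001, 0.03], 0.02],
    [[-0.001, -0.001, 0.03], 0.02],
    [[-0.001, -0.001, 0.03], 0.01],
    [[-0.001, -0.001, 0.02], 0.01],
    [[0, 0, 0.0], 0.0],
  ],
  fingers=0.4,
)

```text
time: 2.08
tool_pos: [0.4797, -0.2808, 0.0876]
tool_rot: [-3.141, -0.008, 1.768]
contact_force: [-0.5, -0.3, -0.0]
opening: 0.055
```

Run:
```python
from plan import *
plan([.478,-.2835,.025],1.765,4)
```

```text
[[-0.0006, -0.0006, 0.0156], np.float64(0.0007)]
[[-0.0006, -0.0006, 0.0156], np.float64(0.0007)]
[[-0.0006, -0.0006, 0.0156], np.float64(0.0007)]
[[-0.0006, -0.0006, 0.0156], np.float64(0.0007)]
```

carry_out(
  targets=[
    [[-0.001, -0.001, 0.02], 0.0],
    [[-0.001, 0, 0.02], 0.0],
    [[0, 0, 0.016], 0.0],
    [[0, 0, 0.005], 0.0],
    [[0, 0, 0], 0.0],
  ],
)

```text
time: 2.7
tool_pos: [0.4811, -0.2844, 0.0287]
tool_rot: [3.138, -0.003, 1.767]
contact_force: [-0.4, 0.7, -0.2]
opening: 0.055
```

Run:
```python
from h import *
shot('wrist','w2'); print(monitor.observe()['tool_pos'])
```

```text
[ 0.48126158 -0.28447659  0.02898924]
```

View pics/w2.png

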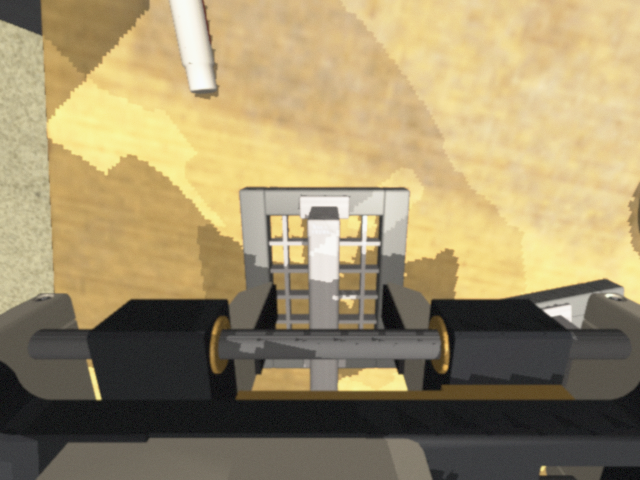

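The bar at column 323 sits between the fingers, aligned with them. I'll close the jaws.

carry_out(
  targets=[
    [[0, 0.002, 0.004], 0.0],
    [[0, 0, 0], 0.0],
    [[0, 0, 0], 0.0],
    [[0, 0, 0], 0.0],
    [[0, 0, 0], 0.0],
  ],
  fingers=1,
  grip_force=40,
)

```text
time: 3.38
tool_pos: [0.4837, -0.2844, 0.0261]
tool_rot: [3.137, -0.001, 1.768]
contact_force: [-0.3, -0.3, -0.6]
opening: 0.0138
```

Run:
```python
from plan import *
s=monitor.observe(); print(s['opening'],s['tool_pos'],s['tool_rot'])
h=np.array([.5646,.0497]); th=.2962
R=np.array([[np.cos(th),-np.sin(th)],[np.sin(th),np.cos(th)]])
print(h+R@[-.02,-.012], h+R@[-.0,-.10])
plan([.4811,-.2844,.12],np.pi/2+.19,2)
```

```text
0.013833013740755915 [ 0.48373629 -0.28443749  0.02608747] [ 3.13691134e+00 -1.13930674e-03  1.76775451e+00]
[0.5489736  0.03238481] [ 0.59378878 -0.04594526]
[[0.0003, -0.0013, -0.047], np.float64(0.0035)]
[[0.0003, -0.0013, -0.047], np.float64(0.0035)]
```

carry_out(
  targets=[
    [[0, 0, -0.03], 0.0],
    [[0, 0, -0.05], 0.0],
    [[0, 0, -0.05], 0.0],
    [[0, 0, -0.02], 0.0],
  ],
)

```text
time: 3.88
tool_pos: [0.4815, -0.2834, 0.1767]
tool_rot: [-3.141, -0.008, 1.767]
contact_force: [0.2, -0.6, -2.7]
opening: 0.0133
```

Run:
```python
from plan import *
s=monitor.observe(); print(s['opening'],s['tool_pos'],s['tool_rot'],s['contact_force'])
plan([.525,-.10,.18],np.pi/2+.2962,5)
```

```text
0.013253276381867749 [ 0.48152185 -0.28339641  0.1767431 ] [-3.14121223 -0.00789955  1.76738297] [ 0.24136671 -0.56922789 -2.69399517]
[[0.0343, 0.0157, -0.0007], np.float64(-0.0199)]
[[0.034, 0.0164, -0.0007], np.float64(-0.0199)]
[[0.0336, 0.017, -0.0007], np.float64(-0.0199)]
[[0.0333, 0.0177, -0.0007], np.float64(-0.0199)]
[[0.0329, 0.0184, -0.0007], np.float64(-0.0199)]
```

Held: the force reads −2.7 N, about 0.27 kg. I'll carry it toward the bed.

carry_out(
  targets=[
    [[0.034, 0.016, 0], -0.02],
    [[0.034, 0.0165, 0], -0.02],
    [[0.0335, 0.017, 0], -0.02],
    [[0.033, 0.0175, 0], -0.02],
    [[0.033, 0.018, 0], -0.02],
    [[0, 0, 0], 0],
    [[0, 0, 0], 0],
  ],
)

```text
time: 4.75
tool_pos: [0.5255, -0.0958, 0.1781]
tool_rot: [3.141, -0.007, 1.869]
contact_force: [0.6, -0.1, -3.3]
opening: 0.0135
```

Run:
```python
from h import *
import pickle
im,i=shot('wrist','w3'); s=monitor.observe();print(s['tool_pos'],s['tool_rot'],s['qvel'].round(3))
pickle.dump(i,open('w3.pkl','wb'))
```

```text
[ 0.52540664 -0.09592387  0.17805361] [ 3.140596   -0.0072297   1.86816153] [-0.014 -0.    -0.003 -0.001  0.002  0.001]
```

View pics/w3.png

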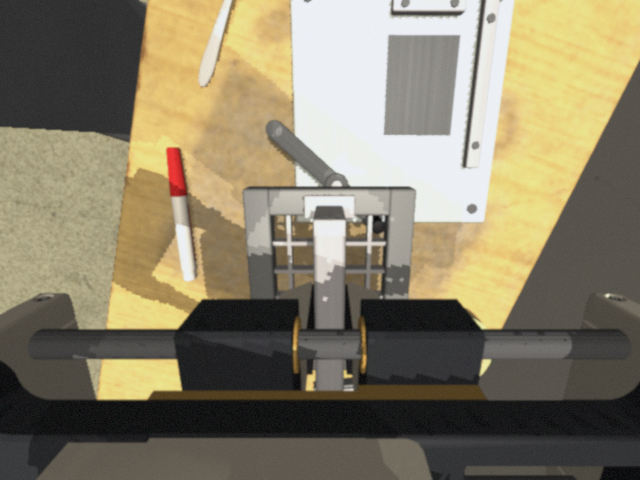

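Run:
```python
import cv2
im=cv2.imread('pics/w3.png')
cv2.imwrite('pics/z4.png',cv2.resize(im[0:230,285:515],None,fx=2.6,fy=2.6,interpolation=cv2.INTER_CUBIC))
```

```text
(no output)
```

View pics/z4.png

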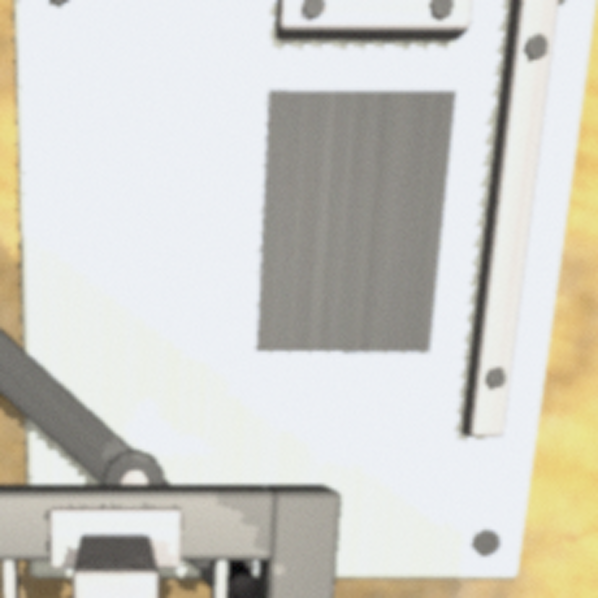

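Run:
```python
from fit import *; import pickle
i=pickle.load(open('w3.pkl','rb'))
q=lambda x,y:((x+.5)/2.6-.5+285,(y+.5)/2.6-.5)
# (pixel, z, x or None, y or None)
O=[((471,434),.023,.065,-.070),((519,2),.023,.065,None),((495,215),.023,.065,None),((504,436),.023,.077,-.07),
((281,27),.023,-.030,.075),((466,27),.023,.03,.075),((375,27),.023,None,.075),
((520,577),.012,.095,-.105),((596,2),.012,.095,None),((558,290),.012,.095,None),((400,577),.012,None,-.105),((18,60),.012,-.095,None),((24,300),.012,-.095,None)]
W=[back(i,q(*o[0]),o[1])[:2] for o in O]
def res(p,full=False):
    c,s=np.cos(p[2]),np.sin(p[2]);r=[]
    for o,w in zip(O,W):
        d=w-p[:2];b=(c*d[0]+s*d[1],-s*d[0]+c*d[1])
        for k in (0,1):
            if o[2+k] is not None: r.append(b[k]-o[2+k])
    return np.array(r)
r=least_squares(res,[.55,.025,.296],loss='soft_l1',f_scale=.001); p=r.x
print(p,(res(p)*1e3).round(1))
c,s=np.cos(p[2]),np.sin(p[2]);R=np.array([[c,-s],[s,c]])
h=p[:2]+R@[.02,.02];print('home',h)
# held cassette: front edge corners at top face z = tcp-.026+.014
st=monitor.observe(); t=np.array(st['tool_pos']); z=t[2]-.026+.014
for uv in [(245,189),(415,189)]:
    w=back(i,uv,z)[:2]; th=st['tool_rot'][2]-np.pi/2; Rt=np.array([[np.cos(th),-np.sin(th)],[np.sin(th),np.cos(th)]])
    print('cass corner in tool-aligned frame',Rt.T@(w-t[:2]))
```

```text
[0.55204961 0.02765254 0.29706148] [-0.1 19.5 -0.9 -0.7 -0.3 18.8 20.3 -1.2 18.4 -1.1 -1.2 -0.4  0.2 -1.7
 -1.1  0.1  1.4  1.3]
home [0.56531939 0.05263079]
cass corner in tool-aligned frame [-0.04264268  0.05648065]
cass corner in tool-aligned frame [0.04419086 0.05664764]
```

Run:
```python
from fit import *; import pickle; from plan import plan
i=pickle.load(open('w3.pkl','rb'))
q=lambda x,y:((x+.5)/2.6-.5+285,(y+.5)/2.6-.5)
O=[((471,434),.023,.065,-.050),((519,2),.023,.065,None),((495,215),.023,.065,None),((504,436),.023,.077,-.05),
((281,27),.023,-.010,.075),((466,27),.023,.05,.075),((375,27),.023,None,.075),
((520,577),.012,.095,-.105),((596,2),.012,.095,None),((558,290),.012,.095,None),((400,577),.012,None,-.105),((18,60),.012,-.095,None),((24,300),.012,-.095,None)]
W=[back(i,q(*o[0]),o[1])[:2] for o in O]
def res(p):
    c,s=np.cos(p[2]),np.sin(p[2]);r=[]
    for o,w in zip(O,W):
        d=w-p[:2];b=(c*d[0]+s*d[1],-s*d[0]+c*d[1])
        for k in (0,1):
            if o[2+k] is not None: r.append(b[k]-o[2+k])
    return np.array(r)
p=least_squares(res,[.55,.025,.296],loss='soft_l1',f_scale=.001).x
print(p,(res(p)*1e3).round(1))
c,s=np.cos(p[2]),np.sin(p[2]);R=np.array([[c,-s],[s,c]])
h=p[:2]+R@[.02,.02];print('home',h)
g=h+R@[-.010,-.0115];print(g)
ax=back(i,q(136,472),.04)[:2]; print('axis bed',R.T@(ax-p[:2]))
plan([*g,.12],np.pi/2+p[2],5)
```

```text
[0.55191073 0.02660886 0.30147925] [ 0.1  0.1 -0.1 -0.1 -0.1 -0.6  1.1 -0.2 -0.9 -0.4 -0.3 -0.4  0.7 -0.9
 -0.6  0.8  2.2  1.8]
home [0.56507004 0.05164549]
[0.55893578 0.03769482]
axis bed [-0.05417768 -0.06123004]
[[0.0236, 0.0142, 0.0116], np.float64(-0.0008)]
[[0.0236, 0.0143, 0.0116], np.float64(-0.0008)]
[[0.0236, 0.0143, 0.0116], np.float64(-0.0008)]
[[0.0236, 0.0143, 0.0116], np.float64(-0.0008)]
[[0.0235, 0.0143, 0.0116], np.float64(-0.0008)]
```

carry_out(
  targets=[
    [[0.0235, 0.014, 0.005], 0],
    [[0.0235, 0.014, 0.012], 0],
    [[0.0235, 0.014, 0.014], 0],
    [[0.0235, 0.014, 0.014], 0],
    [[0.023, 0.014, 0.014], 0],
    [[0, 0, 0.0], 0],
  ],
)

```text
time: 5.55
tool_pos: [0.5598, 0.0326, 0.1177]
tool_rot: [3.141, -0.006, 1.856]
contact_force: [0.7, -0.4, -2.8]
opening: 0.0135
```

Run:
```python
from plan import *
s=monitor.observe(); print(s['time'],s['tool_pos'],s['tool_rot'],s['contact_force'])
plan([.5589,.0377,.06],np.pi/2+.299,1)
```

```text
5.55 [0.5597544  0.03256935 0.11765091] [ 3.14089582 -0.00557849  1.85623058] [ 0.65963005 -0.39357992 -2.80357038]
[[0.0052, 0.0006, 0.0577], np.float64(-0.0136)]
```

carry_out(
  targets=[
    [[0.003, 0.0005, 0.02], -0.008],
    [[0.002, 0, 0.02], -0.006],
    [[0, 0, 0.015], 0],
    [[0, 0, 0.01], 0],
    [[0, 0, 0.004], 0],
    [[0, 0, 0], 0],
  ],
)

```text
time: 6.3
tool_pos: [0.5608, 0.0316, 0.0486]
tool_rot: [3.137, -0.002, 1.865]
contact_force: [-0.3, -0.4, -2.5]
opening: 0.0135
```

Run:
```python
from plan import *
im,i=shot('side','s4'); 
im,i=shot('wrist','w4'); 
s=monitor.observe(); print(s['time'],s['tool_pos'],s['tool_rot'],s['contact_force'])
a=cv2.imread('pics/s4.png')[200:290,230:370];b=cv2.imread('pics/w4.png')
cv2.imwrite('pics/s4z.png',cv2.resize(a,None,fx=5,fy=5))
```

```text
6.4 [0.56107605 0.03171474 0.04897196] [ 3.13661850e+00 -2.15076406e-03  1.86473593e+00] [ 0.14703438  0.83522981 -2.63025191]
```

View pics/s4z.png

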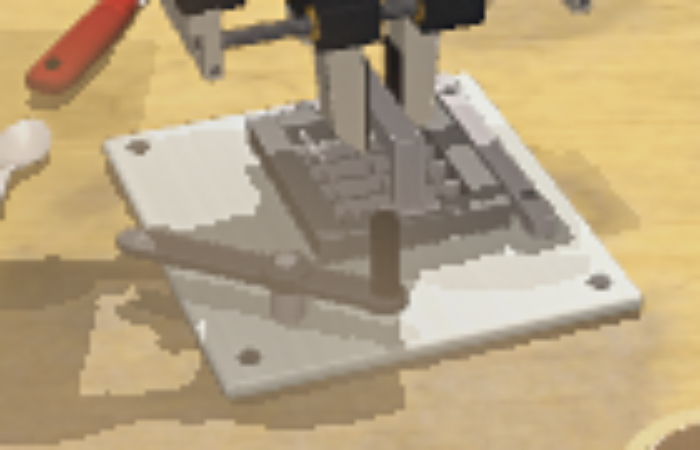

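View pics/w4.png

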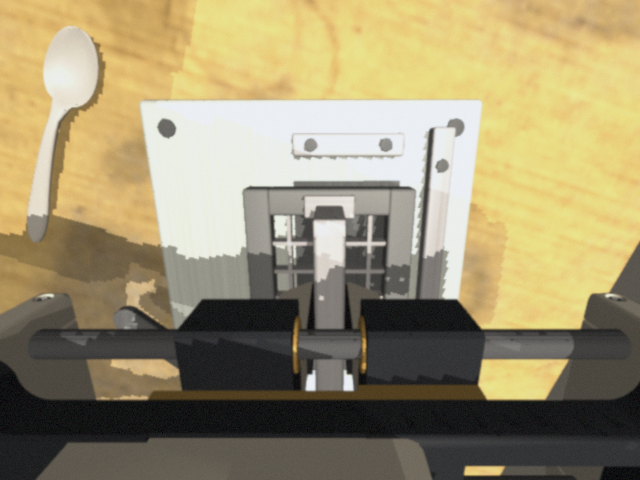

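carry_out(
  targets=[
    [[0.004, 0, 0.006], 0],
    [[0, 0, 0.004], 0],
    [[0, 0, 0.002], 0],
    [[0, 0, 0.0], 0],
  ],
)

```text
time: 6.9
tool_pos: [0.5606, 0.0361, 0.0382]
tool_rot: [3.134, -0.001, 1.866]
contact_force: [-1.0, 0.8, -1.5]
opening: 0.0137
```

carry_out(
  targets=[
    [[0, 0, 0.001], 0],
    [[0, 0, 0.0015], 0],
  ],
)

```text
time: 7.15
tool_pos: [0.5608, 0.0361, 0.038]
tool_rot: [3.134, -0.0, 1.866]
contact_force: [-7.7, 0.4, 17.4]
opening: 0.0134
```

carry_out(
  targets=[
    [[0, 0, -0.0006], 0],
    [[0, 0.003, 0], 0],
    [[0, 0.003, 0], 0],
  ],
)

```text
time: 7.52
tool_pos: [0.5668, 0.038, 0.0385]
tool_rot: [3.133, -0.0, 1.866]
contact_force: [-1.3, -0.0, -2.8]
opening: 0.014
```

```bash
cat > st.py <<'E'
from h import *
s=monitor.observe(); p=np.array([.5651,.0516]); th=.299
R=np.array([[np.cos(th),-np.sin(th)],[np.sin(th),np.cos(th)]])
f=s['contact_force']
print(s['time'],'tcp-home in bed mm',(R.T@(s['tool_pos'][:2]-p)*1e3).round(2),'z',s['tool_pos'][2].round(4),'F bed',(R.T@f[:2]).round(1),f[2].round(1),'tau',(R.T@s['torque'][:2]).round(2),s['torque'][2].round(2),'rot',s['tool_rot'].round(4),s['opening'])
E
python3 st.py
```

```text
7.525 tcp-home in bed mm [ -2.35 -13.55] z 0.0385 F bed [-1.2  0.4] -2.8 tau [-0.07 -0.1 ] -0.05 rot [ 3.1333e+00 -4.0000e-04  1.8659e+00] 0.013962899031099874
```

carry_out(
  targets=[
    [[0, 0.0015, 0.0003], 0],
    [[0, 0.0015, 0.0003], 0],
  ],
)

```text
time: 7.78
tool_pos: [0.569, 0.0386, 0.038]
tool_rot: [3.136, -0.001, 1.866]
contact_force: [-5.7, -1.2, 8.7]
opening: 0.0136
```

```bash
python3 st.py
```

```text
7.775 tcp-home in bed mm [ -0.09 -13.54] z 0.038 F bed [-5.7  0.6] 8.7 tau [-0.08  0.9 ] 0.01 rot [ 3.1361e+00 -7.0000e-04  1.8664e+00] 0.013560338652592029
```

carry_out(
  targets=[
    [[0, 0.002, -0.0003], 0],
    [[0, 0.002, -0.0001], 0],
  ],
)

```text
time: 8.02
tool_pos: [0.5696, 0.0389, 0.0382]
tool_rot: [-3.139, -0.002, 1.867]
contact_force: [-10.8, -4.0, 7.4]
opening: 0.0138
```

```bash
python3 st.py
```

```text
8.025 tcp-home in bed mm [  0.56 -13.47] z 0.0382 F bed [-11.5  -0.6] 7.4 tau [-0.26  1.55] 0.01 rot [-3.139e+00 -1.500e-03  1.867e+00] 0.01379430147084222
```

carry_out(
  targets=[
    [[0, 0.003, -0.0002], 0],
    [[0.004, 0.002, -0.0002], 0],
    [[0.004, 0.002, 0], 0],
    [[0.003, 0.002, 0], 0],
  ],
)

```text
time: 8.52
tool_pos: [0.5686, 0.0435, 0.0393]
tool_rot: [-3.12, 0.006, 1.868]
contact_force: [-7.7, -13.2, 5.9]
opening: 0.0135
```

```bash
python3 st.py
```

```text
8.525 tcp-home in bed mm [ 0.99 -8.76] z 0.0393 F bed [-11.2 -10.3] 5.9 tau [-1.8   1.67] -0.04 rot [-3.1204  0.006   1.8682] 0.01350758983723632
```

carry_out(
  targets=[
    [[0, -0.001, 0], 0],
    [[0.003, 0.0005, 0], 0],
    [[0.003, 0.0005, 0], 0],
  ],
)

```text
time: 8.9
tool_pos: [0.5671, 0.0481, 0.0393]
tool_rot: [-3.12, 0.008, 1.868]
contact_force: [-3.3, -8.9, 4.0]
opening: 0.0133
```

```bash
python3 st.py
```

```text
8.9 tcp-home in bed mm [ 0.93 -3.91] z 0.0393 F bed [-5.7 -7.5] 4.0 tau [-1.12  0.85] -0.08 rot [-3.1202  0.0075  1.8675] 0.013343596784021618
```

carry_out(
  targets=[
    [[0.0025, 0.0008, 0], 0],
    [[0.0025, 0.0008, 0], 0],
    [[0.002, 0.0008, 0], 0],
  ],
)

```text
time: 9.28
tool_pos: [0.5666, 0.0501, 0.0399]
tool_rot: [-3.115, 0.016, 1.87]
contact_force: [-2.6, -12.6, 0.6]
opening: 0.0134
```

```bash
python3 st.py
```

```text
9.275 tcp-home in bed mm [ 0.97 -1.9 ] z 0.0399 F bed [ -6.2 -11.3] 0.6 tau [-1.8   0.83] -0.04 rot [-3.115   0.0162  1.8699] 0.013363560606479703
```

carry_out(
  targets=[
    [[0.003, 0.001, 0.0005], 0],
    [[0.003, 0.001, 0.0005], 0],
  ],
)

```text
time: 9.52
tool_pos: [0.5666, 0.05, 0.04]
tool_rot: [-3.111, 0.026, 1.871]
contact_force: [-4.1, -18.2, 5.1]
opening: 0.0134
```

```bash
python3 st.py
python3 - <<'E'
from h import *
shot('wrist','w5'); shot('side','s5')
E
```

```text
9.525 tcp-home in bed mm [ 1. -2.] z 0.04 F bed [ -9.3 -16.2] 5.1 tau [-2.38  1.23] -0.06 rot [-3.1111  0.0256  1.8711] 0.013414593934668304
```

View pics/w5.png

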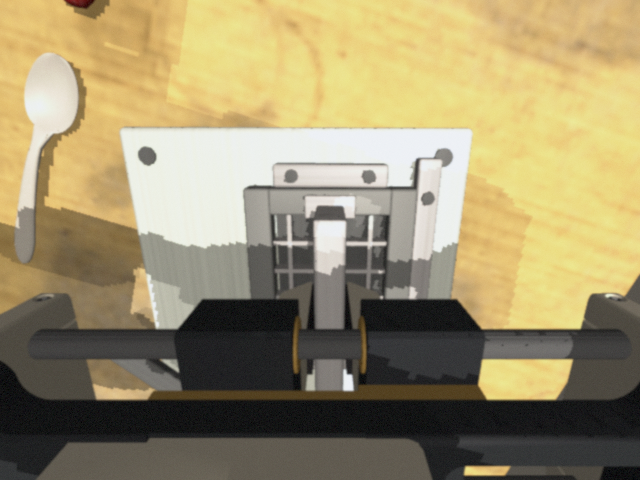

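Forward motion has stopped against both stops: −9 N at the rail and −16 N at the side stop, and the wrist view shows both edges closed up. I'll ease off and release.

carry_out(
  targets=[
    [[0.0005, 0.0005, 0.0006], 0],
    [[0, 0, 0], 0],
  ],
)

```text
time: 9.88
tool_pos: [0.5666, 0.0498, 0.0401]
tool_rot: [-3.11, 0.026, 1.87]
contact_force: [-0.9, 0.2, 0.6]
opening: 0.0135
```

```bash
python3 st.py
```

```text
9.875 tcp-home in bed mm [ 0.95 -2.19] z 0.0401 F bed [-0.8  0.5] 0.6 tau [ 0.04 -0.13] -0.11 rot [-3.1104  0.0261  1.8699] 0.013505101265661531
```

carry_out(
  targets=[
    [[0, 0, 0], 0],
    [[0, 0, 0], 0],
    [[0, 0, 0], 0],
  ],
  fingers=0.5,
)

```text
time: 10.25
tool_pos: [0.5674, 0.0513, 0.04]
tool_rot: [-3.112, 0.026, 1.871]
contact_force: [-0.1, 0.4, -0.2]
opening: 0.0392
```

carry_out(
  targets=[
    [[0, 0, -0.04], 0],
    [[0, 0, -0.06], 0],
    [[-0.05, 0, -0.06], 0],
    [[-0.05, 0, -0.02], 0],
    [[-0.03, 0, 0], 0],
    [[0, 0, 0], 0],
  ],
)

```text
time: 11.0
tool_pos: [0.6086, -0.059, 0.2169]
tool_rot: [-3.114, 0.027, 1.875]
contact_force: [-0.5, 0.7, -0.2]
opening: 0.046
```

Run:
```python
from h import *
import pickle
im,i=shot('wrist','w6'); s=monitor.observe();print(s['tool_pos'],s['tool_rot'],s['qvel'].round(3))
pickle.dump(i,open('w6.pkl','wb'))
shot('top','t6');shot('side','s6')
```

```text
[ 0.60832084 -0.05788868  0.21693492] [-3.11395225  0.02606481  1.87610215] [ 0.031 -0.004  0.023  0.005  0.     0.007]
```

View pics/w6.png

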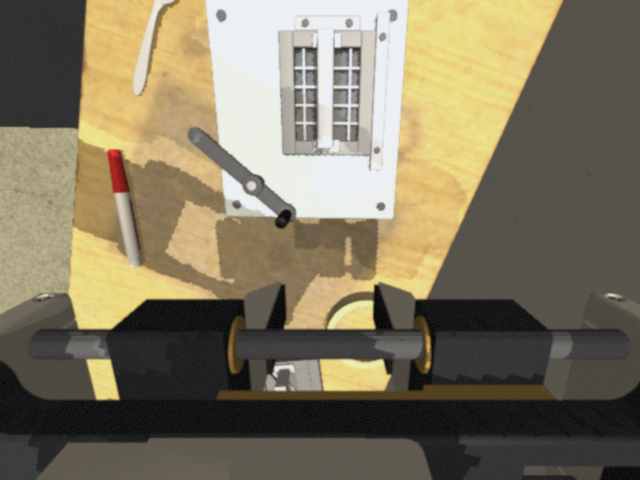

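Run:
```python
import cv2
im=cv2.imread('pics/w6.png')
cv2.imwrite('pics/z6.png',cv2.resize(im[5:175,260:410],None,fx=3.5,fy=3.5,interpolation=cv2.INTER_CUBIC))
cv2.imwrite('pics/z7.png',cv2.resize(im[115:240,180:300],None,fx=4,fy=4,interpolation=cv2.INTER_CUBIC))
```

```text
(no output)
```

View pics/z6.png

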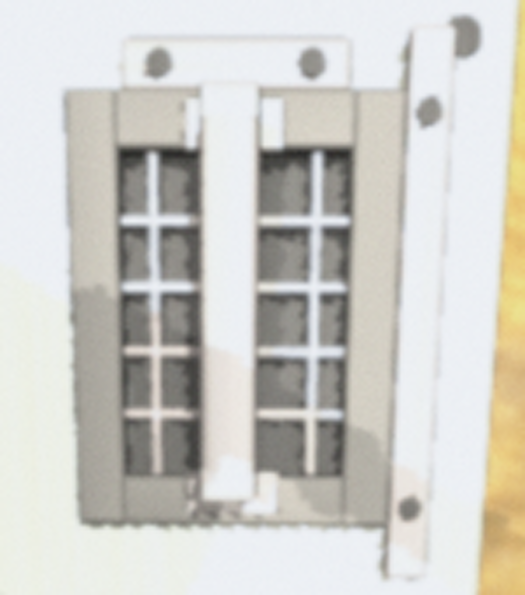

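View pics/z7.png

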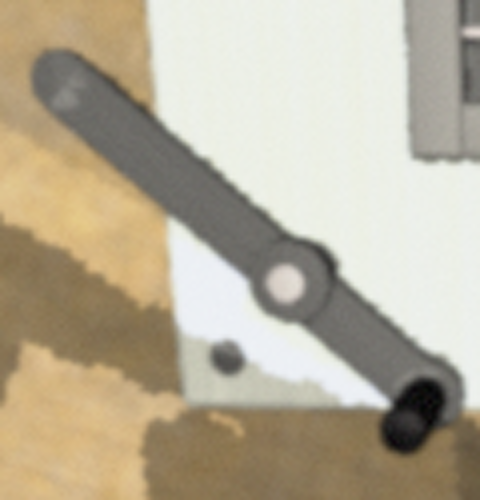

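```bash
cat > chk.py <<'E'
from fit import *; import pickle
i=pickle.load(open('w6.pkl','rb'))
q=lambda x,y:((x+.5)/3.5-.5+260,(y+.5)/3.5-.5+5)
B=lambda x,y,z:back(i,q(x,y),z)[:2]
# rail top right edge & left edge (z .023)
for n,a,b,z in [('railL',(410,60),(384,575),.023),('railR',(455,30),(428,578),.023),('cassR',(404,92),(388,522),.026),('cassL',(67,92),(82,522),.026),('bedR',(520,5),(480,590),.012)]:
    A,C=B(*a,z),B(*b,z); d=A-C; print(n,'yaw',np.arctan2(-d[0],d[1]).round(4))
for n,a,b,z in [('cassTop',(67,90),(404,90),.026),('cassBot',(82,523),(388,523),.026),('stopBot',(123,88),(350,89),.023)]:
    A,C=B(*a,z),B(*b,z); d=C-A; print(n,'yaw',np.arctan2(d[1],d[0]).round(4))
C=[(-.045,.055,0),(.045,.055,0),(.045,-.055,0),(-.045,-.055,0)]
p,e=fit(i,[q(67,90),q(404,90),q(388,523),q(82,523)],C,.026,[.565,.05,.3]);print('cass',p,e)
# rail outer edge x=.077 and far end y=.09, stop outer y=.087
p3,e3=fit(i,[q(414,28),q(455,28),q(428,578),q(386,577),q(123,40),q(350,38)],[(.065,.09,0),(.077,.09,0),(.077,-.05,0),(.065,-.05,0),(-.01,.087,0),(.05,.087,0)],.023,[.55,.025,.3]);print('bed',p3,e3)
c,s=np.cos(p3[2]),np.sin(p3[2]);R=np.array([[c,-s],[s,c]])
print('cass in home mm',(R.T@(p[:2]-p3[:2])-[.02,.02])*1e3, p[2]-p3[2])
q4=lambda x,y:((x+.5)/4-.5+180,(y+.5)/4-.5+115)
pin=back(i,q4(404,430),.073)[:2];ax=back(i,q4(287,284),.040)[:2];base=back(i,q4(436,390),.035)[:2]
print('pin',pin,'ax',ax,'base',base,'bed',R.T@(pin-p3[:2]),R.T@(ax-p3[:2]))
E
python3 chk.py
```

```text
railL yaw 0.2921
railR yaw 0.3053
cassR yaw 0.3061
cassL yaw 0.297
bedR yaw 0.3003
cassTop yaw 0.2977
cassBot yaw 0.3066
stopBot yaw 0.2939
cass [0.56624001 0.05090524 0.30151425] 1.4286750532554606
bed [0.55316888 0.02550738 0.29929336] 1.154967212644948
cass in home mm [-0.02151013  0.41483881] 0.0022208931205007776
pin [ 0.56036203 -0.06952669] ax [ 0.51943773 -0.05195769] base [ 0.56204411 -0.0680396 ] bed [-0.02114695 -0.09293021] [-0.05507183 -0.06407591]
```

The cassette reads within about 0.5 mm and 0.002 rad of home, and the keeper is still open. Next is the pin: its top is at (0.560, −0.070) and the axis at (0.519, −0.052).

```bash
cat > plan2.py <<'E'
from h import *
from scipy.spatial.transform import Rotation as Ro
def plan2(goal,yaw,n):
    s=monitor.observe(); p=np.array(s['tool_pos']); r,pt,y=s['tool_rot']; R0=Ro.from_euler('xyz',[r,pt,y])
    dy=(yaw-y+np.pi)%(2*np.pi)-np.pi; d=(np.array(goal)-p)/n
    for k in range(n):
        Rk=R0*Ro.from_rotvec([0,0,-dy*k/n])
        print([[float(v) for v in Rk.inv().apply(d).round(4)],round(float(-dy/n),4)])
E
python3 - <<'E'
from plan2 import *
plan2([.5605,-.0695,.12],2.74,7)
E
```

```text
[[0.0006, -0.0066, 0.014], -0.1231]
[[0.0014, -0.0065, 0.014], -0.1231]
[[0.0022, -0.0063, 0.014], -0.1231]
[[0.0029, -0.0059, 0.014], -0.1231]
[[0.0036, -0.0055, 0.014], -0.1231]
[[0.0043, -0.005, 0.014], -0.1231]
[[0.0049, -0.0045, 0.014], -0.1231]
```

carry_out(
  targets=[
    [[0.0005, -0.0065, 0.014], -0.125],
    [[0.0015, -0.0065, 0.014], -0.125],
    [[0.002, -0.0065, 0.014], -0.125],
    [[0.003, -0.006, 0.014], -0.125],
    [[0.0035, -0.0055, 0.014], -0.125],
    [[0.0045, -0.005, 0.014], -0.125],
    [[0.005, -0.0045, 0.014], -0.115],
    [[0, 0, 0], 0],
    [[0, 0, 0], 0],
  ],
)

```text
time: 12.28
tool_pos: [0.5556, -0.057, 0.115]
tool_rot: [-3.106, -0.014, 2.783]
contact_force: [-0.0, -0.2, -0.7]
opening: 0.0458
```

Run:
```python
from plan2 import *
shot('wrist','w7')
s=monitor.observe();print(s['tool_pos'],s['tool_rot'],proj(eyes.camera_info('wrist'),[.5605,-.0695,.073]),proj(eyes.camera_info('wrist'),s['tool_pos']))
plan2([.5605,-.0695,.05],2.74,4)
```

```text
[ 0.55556863 -0.05708365  0.11494349] [-3.10579204 -0.01390265  2.78316918] [316.62909862 284.46339115] [329.55976653 300.33954967]
[[-0.0025, -0.0019, 0.0163], 0.0108]
[[-0.0025, -0.0019, 0.0163], 0.0108]
[[-0.0025, -0.0018, 0.0163], 0.0108]
[[-0.0025, -0.0018, 0.0163], 0.0108]
```

View pics/w7.png

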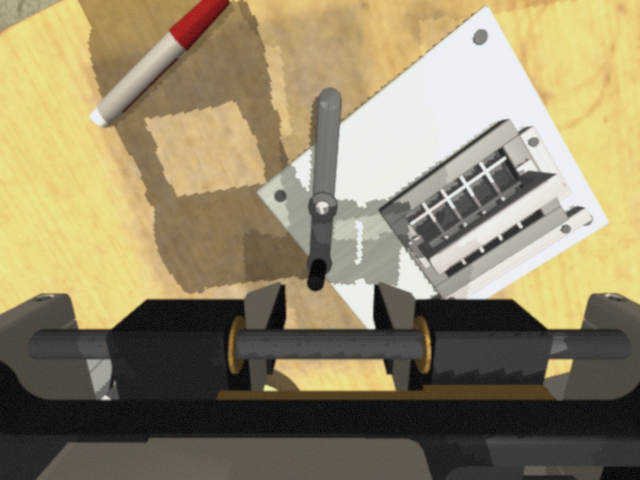

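The pin top is at (317,282), against a prediction of (316.6,284.5), so they agree. I'll shift over it and go down.

carry_out(
  targets=[
    [[-0.006, -0.004, 0.005], 0.02],
    [[-0.005, -0.003, 0.01], 0.02],
    [[0, 0, 0.005], 0],
    [[0, 0, 0], 0],
  ],
)

```text
time: 12.82
tool_pos: [0.5642, -0.069, 0.0942]
tool_rot: [-3.105, -0.011, 2.738]
contact_force: [0.5, -0.2, -0.4]
opening: 0.0462
```

Run:
```python
from plan2 import *
s=monitor.observe();print(s['tool_pos'],s['tool_rot'])
plan2([.5605,-.0695,.05],2.74,3)
```

```text
[ 0.56419243 -0.06900576  0.09415825] [-3.10547227 -0.01090971  2.7380322 ]
[[0.0009, -0.0001, 0.0147], -0.0007]
[[0.0009, -0.0001, 0.0147], -0.0007]
[[0.0009, -0.0001, 0.0147], -0.0007]
```

carry_out(
  targets=[
    [[0.001, 0, 0.015], 0],
    [[0.001, 0, 0.015], 0],
    [[0.001, 0, 0.015], 0],
    [[0, 0, 0.003], 0],
    [[0, 0, 0], 0],
  ],
)

```text
time: 13.45
tool_pos: [0.5592, -0.0689, 0.042]
tool_rot: [-3.105, -0.013, 2.738]
contact_force: [1.2, -0.6, -0.7]
opening: 0.0458
```

carry_out(
  targets=[
    [[0, 0, 0], 0],
    [[0, 0, 0], 0],
    [[0, 0, 0], 0],
    [[0, 0, 0], 0],
  ],
  fingers=1,
  grip_force=4,
)

```text
time: 13.95
tool_pos: [0.5603, -0.0693, 0.0434]
tool_rot: [-3.105, -0.01, 2.738]
contact_force: [-0.2, -0.8, -1.1]
opening: 0.0122
```

Run:
```python
from plan2 import *
s=monitor.observe();print(s['time'],s['tool_pos'],s['tool_rot'],s['opening'],s['contact_force'])
shot('wrist','w8')
```

```text
13.95 [ 0.56025524 -0.06926983  0.04335649] [-3.10547559 -0.00988286  2.73830828] 0.012200773558865306 [-0.23614167 -0.75493069 -1.14841813]
```

View pics/w8.png

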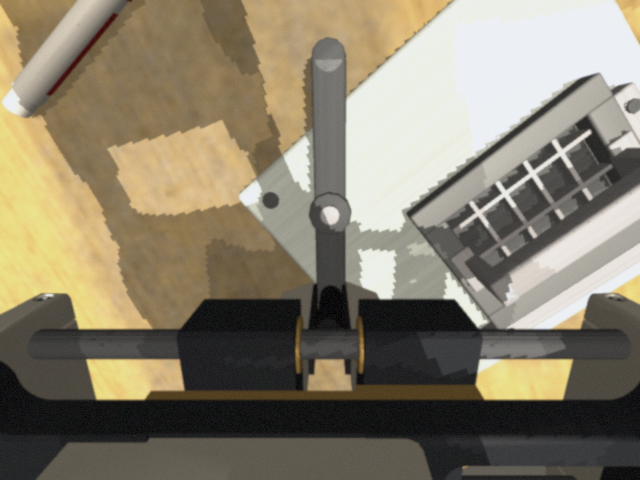

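The pin is held: opening 12.2 mm, with the lever running radially along the tool's x. I'll swing it along the arc.

carry_out(
  targets=[
    [[0.0003, -0.005, 0], 0.11],
    [[0.0003, -0.005, 0], 0.11],
    [[0.0003, -0.005, 0], 0.11],
  ],
)

```text
time: 14.38
tool_pos: [0.5525, -0.0815, 0.0434]
tool_rot: [-3.105, 0.003, 2.399]
contact_force: [1.4, -0.1, -2.4]
opening: 0.0122
```

```bash
cat > k.py <<'E'
from plan2 import *
s=monitor.observe(); ax=np.array([.5194,-.052]); d=s['tool_pos'][:2]-ax
phi=np.arctan2(d[1],d[0]); psi=s['tool_rot'][2]
print(s['time'],'r',np.hypot(*d).round(4),'keeper',(np.radians(-35)+.2993-phi).round(3),'psi-(phi+pi)',((psi-phi-np.pi+np.pi)%(2*np.pi)-np.pi).round(3),'z',s['tool_pos'][2].round(4),'F tool',Ro.from_euler('xyz',s['tool_rot']).inv().apply(s['contact_force']).round(1),'op',s['opening'].round(4),s['tool_rot'].round(3))
E
python3 k.py
```

```text
Traceback (most recent call last):
  File "k.py", line 4, in <module>
    print(s['time'],'r',np.hypot(*d).round(4),'keeper',(np.radians(-35)+.2993-phi).round(3),'psi-(phi+pi)',((psi-phi-np.pi+np.pi)%(2*np.pi)-np.pi).round(3),'z',s['tool_pos'][2].round(4),'F tool',Ro.from_euler('xyz',s['tool_rot']).inv().apply(s['contact_force']).round(1),'op',s['opening'].round(4),s['tool_rot'].round(3))
                                                                                                                                                                                                                                                                                    ^^^^^^^^^^^^^^^^^^
AttributeError: 'float' object has no attribute 'round'
```

```bash
sed -i "s/s\['opening'\].round(4)/s['opening']/" k.py; python3 k.py
```

```text
14.375 r 0.0443 keeper 0.417 psi-(phi+pi) -0.014 z 0.0434 F tool [-1.1  0.9  2.4] op 0.012238840519680362 [-3.105e+00  3.000e-03  2.399e+00]
```

carry_out(
  targets=[
    [[0.0003, -0.005, 0], 0.11],
    [[0.0003, -0.005, 0], 0.11],
    [[0.0003, -0.005, 0], 0.11],
    [[0.0003, -0.005, 0], 0.11],
  ],
)

```text
time: 14.88
tool_pos: [0.5364, -0.0932, 0.0435]
tool_rot: [-3.112, 0.019, 1.944]
contact_force: [1.0, -0.3, -2.7]
opening: 0.0123
```

```bash
python3 k.py
```

```text
14.875 r 0.0446 keeper 0.868 psi-(phi+pi) -0.019 z 0.0435 F tool [-0.6  0.9  2.7] op 0.012336447260463453 [-3.112  0.019  1.944]
```

Tracking the arc well. I'll continue.

carry_out(
  targets=[
    [[0.0003, -0.005, 0], 0.11],
    [[0.0003, -0.005, 0], 0.11],
    [[0.0003, -0.005, 0], 0.11],
    [[0.0003, -0.005, 0], 0.11],
    [[0.0003, -0.005, 0], 0.11],
  ],
)

```text
time: 15.5
tool_pos: [0.512, -0.0965, 0.0435]
tool_rot: [-3.129, 0.033, 1.375]
contact_force: [0.7, -0.6, -1.6]
opening: 0.012
```

```bash
python3 k.py
```

```text
15.5 r 0.0451 keeper 1.423 psi-(phi+pi) -0.032 z 0.0435 F tool [-0.4  0.8  1.6] op 0.011995213559271677 [-3.129  0.033  1.375]
```

carry_out(
  targets=[
    [[0.0003, -0.005, 0], 0.1],
    [[0.0003, -0.005, 0], 0.1],
    [[0.0002, -0.004, 0], 0.07],
  ],
)

```text
time: 15.88
tool_pos: [0.4993, -0.0927, 0.0436]
tool_rot: [-3.142, 0.035, 1.095]
contact_force: [1.1, -1.8, -2.3]
opening: 0.0119
```

```bash
python3 k.py
```

```text
15.875 r 0.0454 keeper 1.718 psi-(phi+pi) -0.017 z 0.0436 F tool [-1.   1.8  2.3] op 0.01188668104370416 [-3.142  0.035  1.095]
```

carry_out(
  targets=[
    [[0, -0.003, 0], 0],
    [[0, -0.002, 0], 0],
  ],
)

```text
time: 16.12
tool_pos: [0.497, -0.0916, 0.044]
tool_rot: [3.136, 0.035, 1.097]
contact_force: [7.2, -4.6, -5.5]
opening: 0.0119
```

```bash
python3 k.py
```

```text
16.125 r 0.0455 keeper 1.774 psi-(phi+pi) 0.041 z 0.044 F tool [-0.6  8.5  5.6] op 0.011877786505722526 [3.136 0.035 1.097]
```

The keeper is at its end stop: 8.5 N reaction, angle about 1.77. I'll relax, open and withdraw.

carry_out(
  targets=[
    [[0, 0, 0], 0],
    [[0, 0, 0], 0],
  ],
)

```text
time: 16.38
tool_pos: [0.4972, -0.0918, 0.044]
tool_rot: [3.136, 0.035, 1.099]
contact_force: [1.4, -1.1, -1.7]
opening: 0.0118
```

carry_out(
  targets=[
    [[0, 0, 0], 0],
    [[0, 0, 0], 0],
    [[0, 0, 0], 0],
  ],
  fingers=0.6,
)

```text
time: 16.75
tool_pos: [0.4965, -0.0912, 0.0441]
tool_rot: [3.137, 0.035, 1.1]
contact_force: [0.3, -0.5, -0.0]
opening: 0.0349
```

carry_out(
  targets=[
    [[0, 0, -0.04], 0],
    [[0, 0, -0.05], 0],
    [[-0.02, 0, -0.05], 0],
    [[-0.05, 0, -0.03], -0.15],
    [[-0.05, 0, 0], -0.15],
    [[-0.02, 0, 0], -0.15],
    [[0, 0, 0], -0.15],
    [[0, 0, 0], -0.1],
    [[0, 0, 0], 0],
  ],
)

```text
time: 17.88
tool_pos: [0.4456, -0.2186, 0.2254]
tool_rot: [-3.121, 0.03, 1.824]
contact_force: [0.9, -0.1, -0.6]
opening: 0.0368
```

Run:
```python
from h import *
import pickle
im,i=shot('wrist','w9'); s=monitor.observe();print(s['tool_pos'],s['tool_rot'],s['time'])
pickle.dump(i,open('w9.pkl','wb'))
shot('side','s9')
```

```text
[ 0.44569403 -0.21851316  0.22535519] [-3.12087384  0.03001106  1.82271528] 17.925
```

View pics/w9.png

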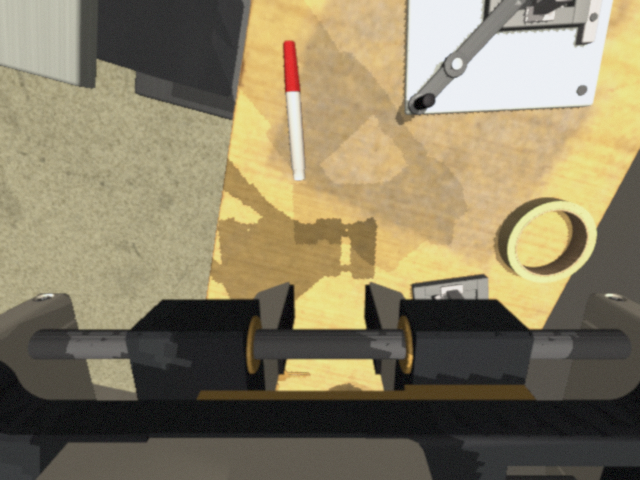

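View pics/s9.png

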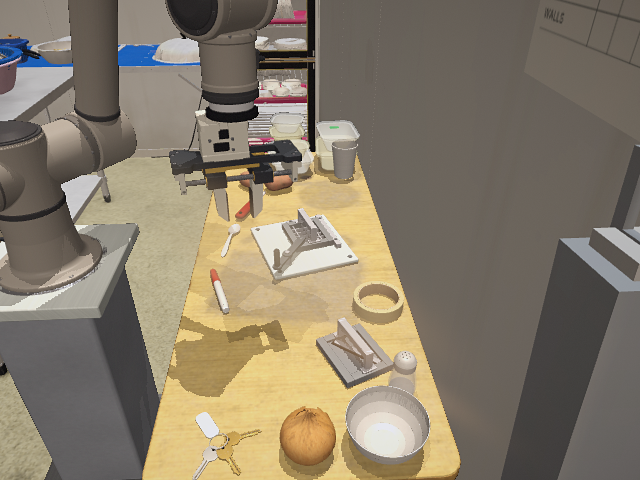

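The keeper arm now lies over the cassette corner, and the slice cassette is in its original place. I'll move for one more view to measure.

carry_out(
  targets=[
    [[0.035, 0.03, 0], 0],
    [[0.035, 0.03, 0], 0],
    [[0.03, 0.03, 0], 0],
    [[0, 0.03, 0], -0.05],
    [[0, 0, 0], 0],
    [[0, 0, 0], 0],
  ],
)

```text
time: 18.73
tool_pos: [0.5393, -0.0876, 0.2193]
tool_rot: [-3.119, 0.029, 1.863]
contact_force: [0.3, 0.2, -0.1]
opening: 0.0366
```

Run:
```python
from h import *
import pickle
im,i=shot('wrist','w10'); s=monitor.observe();print(s['tool_pos'],s['tool_rot'],s['time'])
pickle.dump(i,open('w10.pkl','wb'))
im=cv2.imread('pics/w10.png'); cv2.imwrite('pics/z10.png',cv2.resize(im[0:220,200:430],None,fx=2.7,fy=2.7,interpolation=cv2.INTER_CUBIC))
```

```text
[ 0.53924733 -0.08777432  0.2193739 ] [-3.11899412  0.02898087  1.86329131] 18.775
```

View pics/z10.png

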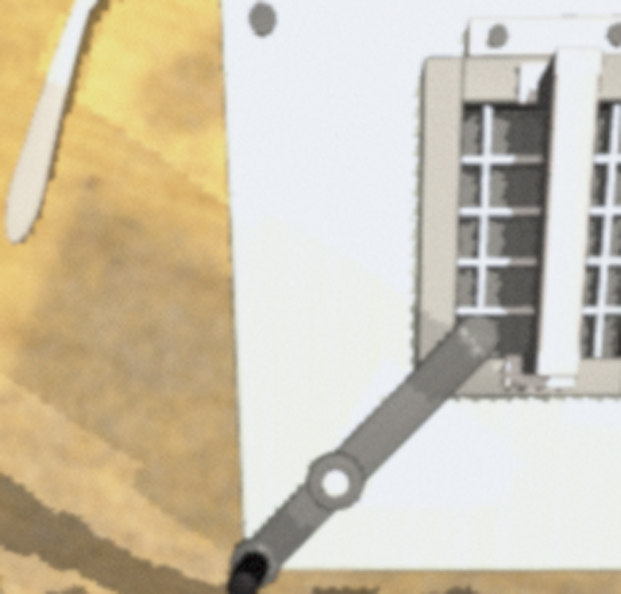

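Run:
```python
import cv2
im=cv2.imread('pics/w10.png')
cv2.imwrite('pics/z11.png',cv2.resize(im[0:170,345:485],None,fx=3.5,fy=3.5,interpolation=cv2.INTER_CUBIC))
```

```text
(no output)
```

View pics/z11.png

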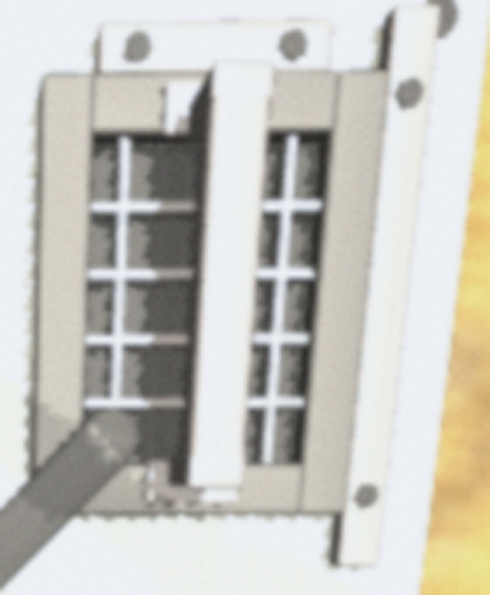

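Run:
```python
from fit import *; import pickle
i=pickle.load(open('w10.pkl','rb'))
q=lambda x,y:((x+.5)/3.5-.5+345,(y+.5)/3.5-.5)
q2=lambda x,y:((x+.5)/2.7-.5+200,(y+.5)/2.7-.5)
p,e=fit(i,[q(45,73),q(386,73),q(344,513)],[(-.045,.055,0),(.045,.055,0),(.045,-.055,0)],.026,[.565,.05,.3])
b,e3=fit(i,[q(396,5),q(438,7),q(375,565),q(341,565),q(104,24),q(330,24)],[(.065,.09,0),(.077,.09,0),(.077,-.05,0),(.065,-.05,0),(-.01,.087,0),(.05,.087,0)],.023,[.55,.025,.3])
c,s=np.cos(b[2]),np.sin(b[2]);R=np.array([[c,-s],[s,c]])
print(p,e,b,e3,'cass in home mm',((R.T@(p[:2]-b[:2])-[.02,.02])*1e3).round(2),p[2]-b[2])
A=back(i,q2(336,482),.037)[:2];T=back(i,q2(480,332),.035)[:2]
d=R.T@(T-A);print('keeper',np.radians(145)-np.arctan2(d[1],d[0]),np.hypot(*d))
st=monitor.observe();print(st['time'])
```

```text
[0.5655158  0.05053176 0.29326141] 1.5003413641180146 [0.55264834 0.02541505 0.29933683] 1.628367343833304 cass in home mm [-0.3   0.21] -0.006075424483314329
keeper 1.7396786127821389 0.07358698289541885
18.775
```

```bash
python3 -c "
from cell import order
print(order.hand_in())"
```

```text
the job is handed in; nothing more can be done
None
```

The square-grid cassette is fitted against both stops, the keeper is locked over its corner, and the job was handed in at about 18.8 s of the 54 s allowed. No verdict was reported.

- **Fitting:** I gripped the cassette by its handle and set it on the bed. I pushed it onto the back rail until it stopped with about 11 N of reaction. I then slid it along the rail into the side stop, where it stopped with about 16 N, and released it.
- **Keeper:** I gripped the black pin and swung the keeper clockwise to its end stop, which pushed back with 8.5 N, then withdrew.

**Last checks:**
- **Cassette position:** by the final wrist picture it lies about (−0.3, +0.2) mm and 0.006 rad from home. The fit was good to about 1.5 px, so roughly 1 mm. An earlier view gave (0.0, +0.4) mm and 0.002 rad.
- **Keeper angle:** about 1.74 rad, from the same picture.
- **Other cassette:** by eye it had not moved in the side view. I did not measure it again.

Three things were less certain:
- **Tool tilt:** the tool tilted by about 0.03 rad while pushing, so I let the cassette settle flat after release. I judged that flatness by eye only.
- **Bar positions:** I first assumed the rail and side stop were centred on the bed. The pictures showed each about 20 mm off centre lengthwise, and I corrected the fit for that.
- **Bed edge:** in that corrected fit the bed's −x edge was still about 2 mm out. The later checks used only the stops.

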